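# Set the die tweezers to the marked gap

## Robot

A 6-joint arm with a two-finger parallel gripper is mounted at the origin on the work surface. World frame = base frame: x ahead of the robot, y to its left, z up, the work surface at z = 0. Lengths are in mm, angles in rad, forces in N, time in s.
With the tool pointing down it reaches from about 350 to 875 mm from the base axis. Payload 4.2 kg.
Tool frame: the origin (TCP) lies midway between the tips of the shut fingers; the grasp point (between the pads) lies 19 mm behind it; z points along the fingers, y is the line along which they close (so a half turn about z gives the same grasp; the last joint's range is limited). The gripper opens to 85 mm and grips with 20 to 120 N. Pads are 22 mm wide; open, the fingers measure 114 mm over their backs; the gripper's body (76 mm by 85 mm) begins 54 mm behind the grasp point. The pads swing forward as they close: fully open they stand 13 mm farther back than shut.
Start: joints at [-1.072, 0.385, 0.008, 0, -1.194, -0.259], TCP at [148.46, -607.09, 231.312] pointing down, gripper open.
Joint ranges: [-3.14, 3.14], [-1.21, 2.06], [-1.07, 1.41], [-3.16, 2.05], [-2.99, -0.16], [-3.1, 3.1]. Speed limits (rad/s): [2.79, 2.79, 3.14, 3.14, 3.14, 3.14].

## Interface

Orientations are given as a unit quaternion [x, y, z, w].
In Python, from bench import * gives the robot as it stands.
- The arm moves only by the tool drive_tool, never from a script. Its argument "plan" is a list that holds one entry, the list of rows, each a list of 5 numbers: the closure, from -1 (fully open) to 1 (shut), then the shift along the world's x, y, z in mm, then the turn about the world's z in degrees. A call has 1 to 20 rows; each row shifts and turns the commanded pose from where the row before left it; what a row does not reach is not made up. A row lasts 1/12 s, in which the tool goes at most 41.7 mm and 7.16 degrees, less where a joint would pass 70% of its speed; a pose out of reach is approached as far as the arm can. A call is refused whole if a number of a shift passes 41.7 or a number of a turn 7.16, either way. A call with a gripper value outside its range is refused whole. The fingers move at their own pace and stop on an object; the grip force is fixed at half the most. Time passes only in rows, so rows that do not move let the fingers close. It gives the time, the measured TCP pose, the force, the opening and the grip force at its end, in the units of the state.
- read_state(): the state, without advancing time (a new reading comes with each control period).
- get_image(name): name is "scene" or "top" or "wrist"; returns (picture, depth): 420x560x3 uint8, red, green, blue; 420x560 float32, mm along the optical axis (not along the pixel's ray), 0 where there is no reading.
- camera_model(name): a dict with "fx", "fy", "cx", "cy" (pixels), "R" (3x3) and "t" (3): a world point X has camera coordinates R X + t; the wrist camera has in their place "mount" (4x4, takes a point from camera to tool coordinates, whose origin is the TCP and whose axes are the flange's). Camera axes: x right, y down, z forward; pixel columns grow to the right and rows downward; lengths in mm; the calibration is good to about 2 mm. A picture is of the moment at which its call begins: read the wrist's pose just before it. camera_model takes no time and is no camera call.
- job_done(): hands the job in; it is judged then, once.
The state is a dict: "clock": time; "joints": joint angles; "joint_vel": joint speeds; "joint_efforts": joint torques, N m; "position": TCP position; "ee_rot": TCP orientation; "contact_force": force on the tool from outside, world axes, zero at the start; "wrist_torque": the same for the moment, N m; "gripper_width": finger opening in mm; "grasp_force": force on a finger pad.
Only numpy, scipy, OpenCV 4.12 (cv2) and the standard library are available. Lean on these libraries where they do the work, as an engineer would, in place of code of your own. Each camera call takes 0.05 s, during which the arm holds its last target. There are 200 camera calls.

## Task

At the foil-stamping bench, free the long sprung tweezers by turning the holder's wing clamp a quarter turn, so its bar swings right off them. Then take them by the finger plates, lift them level about a hand's breadth (10 cm) out of the holder, and squeeze until the little upright pin on the moving leg stands in line with the black marker on the cross bar (the whole pin within the marker's width). Finish still holding them up there with the gap steady; leave the clamp open, do not touch the marker, and leave the foil roll, die block and card tray where they are.

Things in the scene. Friction and masses are not known exactly. Their poses are not given: they have to be found in the camera images.
- holder: Fixed tweezers holder, wooden base 250 x 96 x 8 mm. Origin on the bench under the tweezers' finger plates; x along the tweezers to their tips, z up. Aluminium pocket at x -114 to -76, y +-29 mm (floor 30, walls 38 mm above the bench) and front rest at x 40 to 56, y -35 to 55 mm (30 mm high) carry the tweezers; between them it is clear down to 8 mm. Clamp post at x -131 mm.
- clamp (a joint): Turn of the wing clamp, rad, 0 to 1.65, growing counter-clockwise seen from above; starts at 0 to 0.2. At 0 its steel bar (12 mm wide, reaching 48 mm from the axis) points along holder +x over the rear block of the tweezers, 2 mm above it, and keeps them down; it is off them from about 1.0; turn it beyond 1.15. Stays where left (friction 0.06 N m).
- clamp_grip (a point): Point on the clamp's upright axis, 76 mm above the bench, inside its black wing: 44 mm long (along the steel bar: holder x turned by the joint value), 12 mm thick, 60 to 86 mm above the bench. Pinch it across the 12 mm. The bar below it is 46 to 52 mm above the bench.
- tweezers: Loose sprung steel tweezers, 210 mm long, about 160 g, flat in the holder, axes as the holder's. Origin at underside, 30 mm above the bench at the start, at the finger plates; balances within 10 mm of it. x to the tips (x 108 mm), y from fixed leg (y -15 mm) to moving leg. Legs 4 x 12 mm high; rear block 14 mm high, 40 wide, x -103 to -83. Cross bar at x 76 to 86, y -19 to 49 mm, top at z 17 mm.
- plate_a (a point): Middle of the flat outer face of the dark finger plate on the fixed leg: tweezers x 0, y -21.5, z 7 mm. Each plate is 26 mm long (x), 14 mm high (z 0 to 14). Grip both plates from above, fingers closing along tweezers y.
- plate_b (a point): Middle of the outer face of the like plate on the moving leg: at tweezers y about 32 mm at rest (54 mm over both plates, faces then 0.12 rad out of parallel), 21.5 mm when the legs are parallel.
- leg_b (a joint): Squeeze of the moving leg, rad: 0 open at rest, 0.12 legs parallel (43 mm over the plates, 10 mm between tips), 0.165 tips shut. Hinge at tweezers x -90, y 15 mm, so the pin moves 1.78 times as far as the plate. Spring: about 4 N at the plates to start, 13 N when parallel; springs open when let go.
- pin_top (a point): Top centre of the upright brass pin (4 mm diameter, 13 mm tall) on the moving leg, just behind the cross bar: tweezers x 70, z 25 mm; y about 34 mm at rest, 15 mm when the legs are parallel. Squeezing moves it towards -y.
- marker: Black marker block, 10 mm wide (y), 13 mm (x), 8 mm high, on the tweezers' cross bar. Origin at its underside's centre: tweezers x 81, z 17 mm, y 14 to 24 mm, different each run; axes as the tweezers'. Stiff (4 N) and stays where set. The pin is at the mark when its y in this frame is 0, within 3 mm.
- foil_roll: Bystander: brass-coloured foil roll standing on end, 52 mm diameter, 58 mm high; origin at its foot.
- die_block: Bystander: brass die block 70 x 50 x 22 mm; origin at its underside.
- card_tray: Bystander: white open tray 110 x 140 x 35 mm; origin at its underside.
There are look-alikes about, which are no part of the job. Of the things that look like the tweezers, the middle-sized one is meant.

How it is judged (in metres and radians):
On the way, in this order (a step that is already met when the one before it is completed fails the run):
1. the clamp is turned off the tweezers (beyond 1.15 rad) while they still lie in the holder (value of joint clamp above 1.15 rad and height (world z) of tweezers below 0.04 m), for 0.2 s.
2. the tweezers are lifted at least 50 mm out of the holder (height (world z) of tweezers above 0.08 m), for 0.2 s.
At the end, for the whole second after the job is handed in: The gripper holds the tweezers still, at least 50 mm above where they lay and within 20 degrees of level, carried by the fingers alone, squeezed so that the pin's centre is within 3 mm of the marker's middle (across the tweezers) and steady for a second; the clamp stays open beyond 1.15 rad (value of joint clamp above 1.15 rad and height (world z) of tweezers above 0.08 m and angle between tweezers's own z axis and vertical below 0.35 rad and y of pin_top in the frame of marker between -0.003 and 0.003 m and velocity of joint leg_b between -0.05 and 0.05 rad/s and linear speed of tweezers below 0.03 m/s and contact force between the fingers and tweezers above 1 N and contact force between holder and tweezers below 0.1 N); the arm keeps its last pose, push and grip.
It fails at once if the marker is pushed by the gripper or arm (contact force between any of the arm, the fingers and marker above 1 N).
It fails at once if a bystander is moved more than 20 mm (distance of any of foil_roll, die_block, card_tray from where it was at the start of the episode above 0.02 m).
It also fails if it takes over 45 s, if anything falls off the work surface, if the arm or the gripper's body presses on something with over 40 N, if the wrist force passes 120 N, or if a joint passes its speed limit or range.

## Working session

There is one attempt and no reset: what is moved stays moved. The work goes in short steps, Python scripts to look and compute and a tool call to move; the robot and the scene stay as the last step left them, time stands still between calls to the robot, and variables do not carry over. Pictures are saved under pics/ and viewed, at most 10 in all, crops included, and the job is handed in when it is done.

Besides the shell and the picture viewer there is one more tool, called after ">>>" as name([rows], argument=value, ...), one row to a line, values as JSON. drive_tool: Moves the arm, as the interface text tells. Its arguments: {"type":"object","properties":{"plan":{"type":"array"}},"required":["plan"]}

```bash
ls; mkdir -p pics; cat > h.py <<'E'
from bench import *
import numpy as np, cv2
from scipy.spatial.transform import Rotation as Rot
def cam(name):
    m=camera_model(name)
    if name=="wrist":
        s=read_state(); M=np.array(m["mount"]); Rt=Rot.from_quat(s["ee_rot"]).as_matrix()
        Rcw=Rt@M[:3,:3]; c=Rt@M[:3,3]+np.array(s["position"])
    else:
        R=np.array(m["R"]); Rcw=R.T; c=-R.T@np.array(m["t"])
    return m,Rcw,c
def ray(cm,uv,z):
    m,R,c=cm; uv=np.atleast_2d(uv).astype(float)
    d=np.c_[(uv[:,0]-m["cx"])/m["fx"],(uv[:,1]-m["cy"])/m["fy"],np.ones(len(uv))]@R.T
    return c+d*((z-c[2])/d[:,2])[:,None]
def cloud(cm,dep):
    m,R,c=cm; v,u=np.indices(dep.shape)
    p=np.stack([(u-m["cx"])/m["fx"]*dep,(v-m["cy"])/m["fy"]*dep,dep],-1)
    return p@R.T+c
def save(n,im): cv2.imwrite("pics/"+n+".png",im[...,::-1])
E
python3 - <<'E'
from h import *
s=read_state(); print(s)
for n in ("top","scene"):
    cm=cam(n); im,d=get_image(n); save(n,im); np.savez(n,im=im,d=d); print(n,cm[2],cm[0]["fx"])
a=cv2.imread("pics/top.png"); b=cv2.imread("pics/scene.png")
E
```

```text
pics
{'clock': 0.0, 'joints': array([-1.07237613e+00,  3.85583458e-01,  6.61599331e-03, -4.94866417e-04,
       -1.19399945e+00, -2.58566871e-01]), 'joint_vel': array([ 0.00011345, -0.00037751, -0.00121862, -0.00155967, -0.0005752 ,
       -0.0002281 ]), 'joint_efforts': array([ 2.41369780e-04, -3.92288804e+01,  1.88405871e+01,  4.18621168e+00,
       -4.56518479e-03,  7.68489656e-06]), 'position': array([ 148.33235057, -606.53909691,  230.20211174]), 'ee_rot': array([-1.19548689e-01,  9.92827719e-01,  1.09345990e-03, -1.87339578e-04]), 'contact_force': array([-0.70544951, -0.23836845, -0.67013701]), 'wrist_torque': array([0.01468996, 0.01365611, 0.0146138 ]), 'grasp_force': 0.0, 'gripper_width': 85.53757641967752}
top [ 314.14597429  -10.92212668 1450.76694189] 519.8708614087429
scene [1062.89774035  980.42802613  879.17341301] 489.30611777503566
```

View pics/top.png

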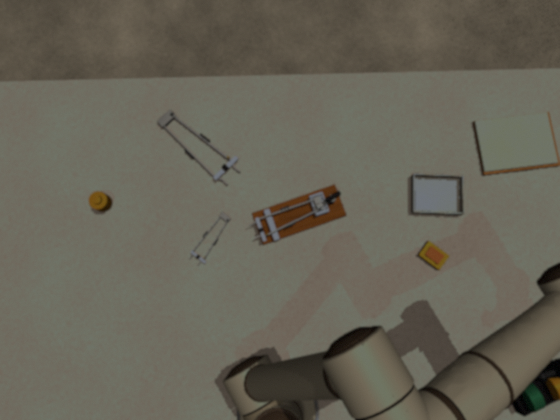

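View pics/scene.png

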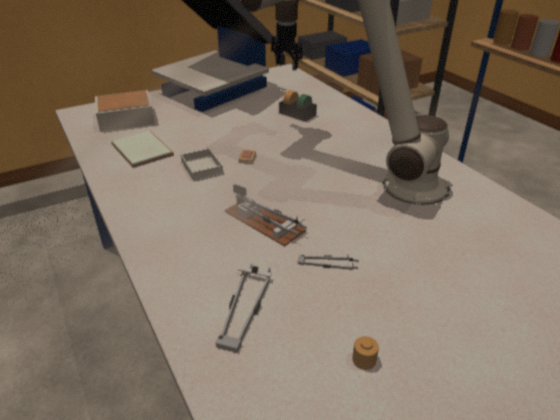

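Top view: holder with the middle-sized tweezers spans u 252–346, v 185–245. The clamp's black wing is at the right end (~335,196) and the tips are at the left (~255,232). The larger and smaller look-alikes lie loose at (200,150) and (210,240).

```bash
python3 - <<'E'
from h import *
f=np.load("top.npz"); im=f["im"]; cm=cam("top")
hsv=cv2.cvtColor(im,cv2.COLOR_RGB2HSV)
m=(cv2.inRange(hsv,(3,130,60),(14,255,255))>0); m[:, :240]=0; m[:,350:]=0;m[:180]=0;m[250:]=0
c=np.argwhere(m)[:,::-1].astype(np.float32)
r=cv2.minAreaRect(c); print(r, len(c))
box=ray(cm,cv2.boxPoints(r),8); print(box.round(1)); print(box.mean(0))
e=[np.linalg.norm(box[i]-box[(i+1)%4]) for i in range(2)]; print(e)
print("wing", ray(cm,[[335,196]],76), "tips",ray(cm,[[255,232]],36), "plate mid", )
x=cv2.resize(im[170:260,235:360],None,fx=6,fy=6,interpolation=cv2.INTER_CUBIC); save("topc",x)
E
```

```text
((298.57110595703125, 214.12318420410156), (32.40452575683594, 87.2214584350586), 70.615478515625) 1492
[[ 532.2   58.9    8. ]
 [ 609.8 -175.1    8. ]
 [ 521.7 -201.8    8. ]
 [ 445.6   30.2    8. ]]
[527.30142225 -71.96623137   8.        ]
[np.float64(246.55026179080352), np.float64(91.99332779896034)]
wing [[ 563.90611014 -167.94081585   76.        ]] tips [[476.06092085  50.21369808  36.        ]] plate mid
```

View pics/topc.png

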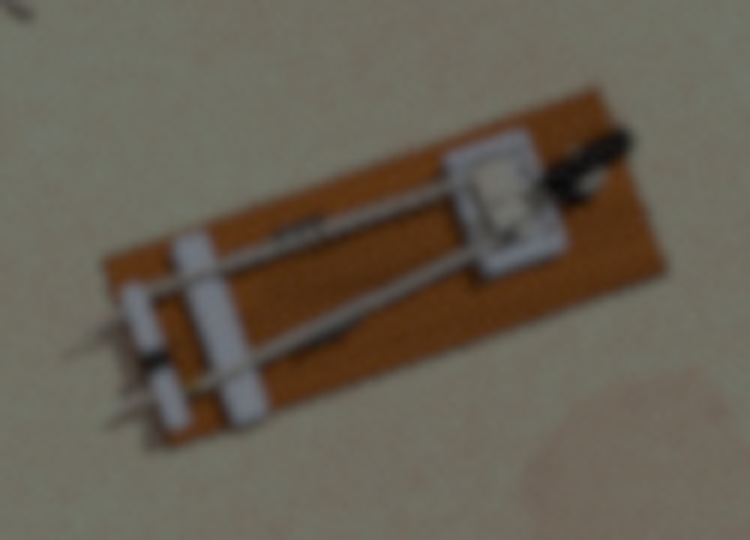

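Zoomed top view: the wing sits at about (590,165) in the crop, slightly rotated from the holder axis. The moving leg is the lower one, the brass pin is at about (190,385), and the black marker is at about (155,358) on the cross bar. The holder's +x heading is about 108°. I'll move above it for a wrist view.

>>> drive_tool([
  [[-1,20,24,4,-4.2],[-1,20,24,4,-4.2],[-1,20,24,4,-4.2],[-1,20,24,4,-4.2],[-1,20,24,4,-4.2],[-1,20,24,4,-4.2],[-1,20,24,4,-4.2],[-1,20,24,4,-4.2],[-1,20,24,4,-4.2],[-1,20,24,4,-4.2],[-1,20,24,4,-4.2],[-1,20,24,4,-4.2],[-1,20,24,4,-4.2],[-1,20,24,4,-4.2],[-1,20,24,4,-4.2],[-1,20,24,4,-4.2],[-1,20,24,4,-4.2],[-1,20,24,4,-4.2],[-1,20,24,4,-4.2],[-1,0,0,0,0]],
])

```text
clock: 1.77
position: [531.4, -147.8, 307.0]
ee_rot: [0.544, 0.839, 0.0, 0.0]
contact_force: [-0.5, -1.1, 0.0]
gripper_width: 85.2
grasp_force: 0.0
```

```bash
python3 - <<'E'
from h import *
s=read_state(); print(s["clock"],s["position"],s["ee_rot"],s["joints"],s["joint_vel"])
cm=cam("wrist"); im,d=get_image("wrist"); save("w1",im); np.savez("w1",im=im,d=d,R=cm[1],c=cm[2]); print(cm[0]["fx"],cm[2])
print(cm[1])
E
```

```text
1.7667 [ 531.42188049 -147.81743623  307.01374449] [5.44275173e-01 8.38906567e-01 4.34383245e-04 3.46164823e-04] [ 2.24360943e-02  2.13867285e-01 -4.47285324e-02 -3.39655640e-04
 -1.31113924e+00 -2.74419531e+00] [-0.05072214 -0.0223564  -0.05484928  0.00369017 -0.0164079   0.1279349 ]
318.71395256737344 [501.88205989 -80.70308483 447.90554925]
[[ 0.91332184  0.38917887  0.11992927]
 [ 0.40723349 -0.8742739  -0.26420831]
 [ 0.00202674  0.29014644 -0.95698011]]
```

View pics/w1.png

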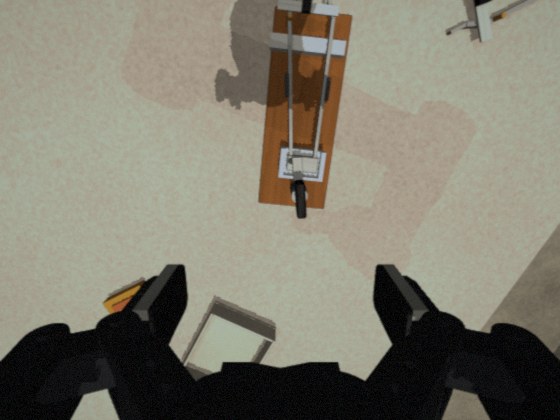

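Wrist view: the wing is at about (300,198) with the bar pointing up from it. The plates are at (288,87) and (326,88), and the marker is at the top edge (307,5). Now I'll measure.

```bash
python3 - <<'E'
from h import *
f=np.load("w1.npz"); im=f["im"]; d=f["d"]; cm=(camera_model("wrist"),f["R"],f["c"])
P=cloud(cm,d); hsv=cv2.cvtColor(im,cv2.COLOR_RGB2HSV)
print("bench z",np.median(P[230:250,100:240,2][d[230:250,100:240]>0]))
reg=np.zeros(d.shape,bool); reg[0:225,230:370]=1
w=reg&(P[...,2]>78)&(P[...,2]<95); w[:150]=0
q=P[w]; print("wing",w.sum(),q.mean(0),q[:,2].min(),q[:,2].max())
r=cv2.minAreaRect(q[:,:2].astype(np.float32)); print(r)
u,s,v=np.linalg.svd(q[:,:2]-q[:,:2].mean(0),full_matrices=False); print("wing dir",np.degrees(np.arctan2(v[0,1],v[0,0])))
# base
m=(cv2.inRange(hsv,(3,130,60),(16,255,255))>0)&reg
c=np.argwhere(m)[:,::-1].astype(np.float32); r=cv2.minAreaRect(c); bp=cv2.boxPoints(r); B=ray(cm,bp,8); print(bp.round(),B.round(1))
for i in range(4):
    e=B[(i+1)%4]-B[i]; print(np.linalg.norm(e),np.degrees(np.arctan2(e[1],e[0])))
# dark plates
k=(hsv[...,2]<70)&reg; k[:60]=0;k[115:]=0
n,l,st,ce=cv2.connectedComponentsWithStats(k.astype(np.uint8))
for i in range(1,n):
    if st[i,4]>15: print("dark",st[i],ce[i],ray(cm,ce[i],44).round(1),np.median(P[l==i],axis=0).round(1))
# steel plates pocket etc: heights
for z0,z1 in((26,33),(34,41),(41,49)):
    a=reg&(P[...,2]>z0)&(P[...,2]<z1); print(z0,a.sum())
E
```

```text
bench z -1.5854412869358327
wing 359 [ 564.8880108  -161.24196747   83.81827746] 78.07983023650155 86.41933882105548
((565.4397583007812, -161.9541778564453), (11.981709480285645, 43.80706787109375), 28.2886905670166)
wing dir -61.56016240820885
[[256. 201.]
 [275.   7.]
 [351.  14.]
 [332. 209.]] [[ 520.9 -205.1    8. ]
 [ 447.5   29.1    8. ]
 [ 534.9   59.4    8. ]
 [ 625.  -171.     8. ]]
245.45593762476668 107.39935172821494
92.48628155370737 19.151340328051152
247.3809712006974 -68.6413656620355
109.53426848789391 -161.8196706026996
dark [269  60  21  45 410] [281.25609756  81.43414634] [[489.7 -47.5  44. ]] [489.5 -45.3   6.6]
dark [292  60   6  11  34] [295.05882353  64.26470588] [[496.8 -24.   44. ]] [496.3 -18.1   6.5]
dark [293  71  31  37 539] [307.49907236  89.44526902] [[521.8 -42.9  44. ]] [523.3 -39.7   6.4]
dark [324  77   7  24  95] [326.76842105  88.94736842] [[542.5 -33.   44. ]] [542.8 -32.8  42.3]
dark [267  80   5  26  46] [268.73913043  93.54347826] [[481.5 -65.9  44. ]] [480.  -64.5   6.1]
26 1425
34 1270
41 1312
```

>>> drive_tool([
  [[-1,6,-3,-30,2.1],[-1,7,-3,-30,2.1],[-1,7,-3,-30,0],[-1,7,-2,-30,0],[-1,7,-3,-30,0],[-1,0,0,-30,0],[-1,0,0,0,0],[-1,0,0,0,0],[-1,0,0,0,0]],
])

```text
clock: 2.57
position: [563.2, -165.7, 129.0]
ee_rot: [0.514, 0.858, 0.0, 0.001]
contact_force: [0.2, 0.5, 0.9]
gripper_width: 85.3
grasp_force: 0.0
```

```bash
python3 - <<'E'
from h import *
s=read_state(); print(s["clock"],s["position"],s["ee_rot"],s["joints"],s["joint_vel"])
R=Rot.from_quat(s["ee_rot"]).as_matrix(); print(np.degrees(np.arctan2(R[1,1],R[0,1])))
E
```

```text
2.5667 [ 563.21234112 -165.67158864  129.01960158] [5.13844093e-01 8.57882741e-01 1.99925520e-04 1.18738236e-03] [-9.95906139e-03  4.11042093e-01 -2.28862378e-01  1.06749251e-03
 -9.28640771e-01 -2.64079594e+00] [ 0.00419943 -0.02406334  0.01898035 -0.00058932  0.00472287  0.00056543]
28.159584621149513
```

```bash
python3 - <<'E'
from h import *
cm=cam("wrist"); im,d=get_image("wrist"); save("w2",im); P=cloud(cm,d)
D=np.linalg.norm(P[...,:2]-[565,-164],axis=-1)
w=(D<32)&(P[...,2]>74)&(P[...,2]<95)&(d>0); q=P[w]
print(w.sum(), np.argwhere(w).min(0),np.argwhere(w).max(0)); print(q[:,2].min(),q[:,2].max(),cv2.minAreaRect(q[:,:2].astype(np.float32)))
t=q[q[:,2]>83]; print(len(t),cv2.minAreaRect(t[:,:2].astype(np.float32)))
cm=cam("top"); f=np.load("top.npz"); P=cloud(cm,f["d"]); w=(P[...,2]>70)&(P[...,2]<95)&(np.linalg.norm(P[...,:2]-[565,-164],axis=-1)<40)
print("top",w.sum(),P[w].mean(0),cv2.minAreaRect(P[w][:,:2].astype(np.float32)))
E
```

```text
1275 [194 276] [262 294]
74.00264949067761 86.635717825628 ((565.500732421875, -161.81707763671875), (11.650619506835938, 44.06300735473633), 28.650386810302734)
1037 ((565.4356689453125, -161.78695678710938), (11.431602478027344, 42.690303802490234), 28.88509178161621)
top 82 [ 561.27831779 -161.68321546   83.66632122] ((562.227783203125, -162.34141540527344), (12.248549461364746, 43.945987701416016), 29.261613845825195)
```

View pics/w2.png

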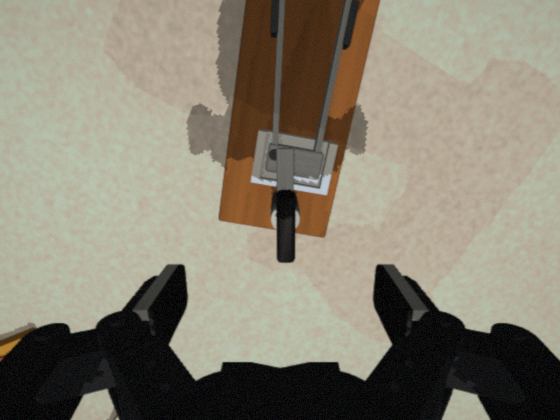

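Wing centred at (565.5,-161.8), z 86, 44×12 mm, at 118.6°. All of this matches the given sizes. I'll descend and pinch.

>>> drive_tool([
  [[-1,1,2,-20,0.4],[-1,1,2,-20,0],[-1,0,0,-20,0],[-1,0,0,-9,0],[-1,0,0,0,0],[1,0,0,0,0],[1,0,0,0,0],[1,0,0,0,0],[1,0,0,0,0],[1,0,0,0,0],[1,0,0,0,0],[1,0,0,0,0],[1,0,0,0,0],[1,0,0,0,0],[1,0,0,0,0]],
])

```text
clock: 3.87
position: [565.0, -161.4, 59.9]
ee_rot: [0.511, 0.86, 0.0, 0.001]
contact_force: [-2.0, 0.1, 6.1]
gripper_width: 10.9
grasp_force: 111.5
```

>>> drive_tool([
  [[1,0,0,0,6],[1,0,0,0,6],[1,0,0,0,6],[1,0,0,0,6],[1,0,0,0,6],[1,0,0,0,6],[1,0,0,0,6],[1,0,0,0,6],[1,0,0,0,6],[1,0,0,0,6],[1,0,0,0,6],[1,0,0,0,5],[1,0,0,0,0],[1,0,0,0,0],[1,0,0,0,0]],
])

```text
clock: 5.12
position: [564.8, -161.6, 59.9]
ee_rot: [-0.084, 0.997, -0.0, 0.0]
contact_force: [-2.4, -1.4, 6.8]
gripper_width: 10.9
grasp_force: 111.5
```

>>> drive_tool([
  [[-1,0,0,0,0],[-1,0,0,0,0],[-1,0,0,0,0],[-1,0,0,0,0],[-1,0,0,0,0],[-1,0,0,30,0],[-1,0,0,30,0],[-1,-3,9,30,7],[-1,-3,9,30,7],[-1,-4,10,20,7],[-1,-4,10,0,7],[-1,-4,10,0,7],[-1,-4,10,0,7],[-1,-4,10,0,7],[-1,-4,10,0,7],[-1,-4,10,0,7],[-1,-4,10,0,7],[-1,-4,10,0,7],[-1,-3,10,0,7]],
])

```text
clock: 6.7
position: [518.9, -42.6, 198.0]
ee_rot: [0.731, -0.683, -0.0, 0.0]
contact_force: [0.4, 0.4, -0.1]
gripper_width: 85.6
grasp_force: 0.0
```

>>> drive_tool([
  [[-1,0,0,0,7],[-1,0,0,0,7],[-1,0,0,0,0.7],[-1,0,0,0,0],[-1,0,0,0,0]],
])

```text
clock: 7.12
position: [519.4, -43.1, 198.1]
ee_rot: [0.809, -0.587, -0.0, 0.0]
contact_force: [0.6, -0.6, 0.9]
gripper_width: 85.3
grasp_force: 0.0
```

```bash
python3 - <<'E'
from h import *
s=read_state(); print(s["clock"],s["position"],s["ee_rot"],s["joints"].round(2))
R=Rot.from_quat(s["ee_rot"]).as_matrix(); print(np.degrees(np.arctan2(R[1,1],R[0,1])))
cm=cam("wrist"); im,d=get_image("wrist"); save("w3",im); np.savez("w3",im=im,d=d,R=cm[1],c=cm[2])
E
```

```text
7.1167 [519.39687964 -43.13921413 198.13907376] [ 8.09470850e-01 -5.87160040e-01 -1.32688922e-04  1.11252685e-04] [ 0.23  0.24 -0.29 -0.   -1.04  0.09]
-161.91146834341254
```

View pics/w3.png

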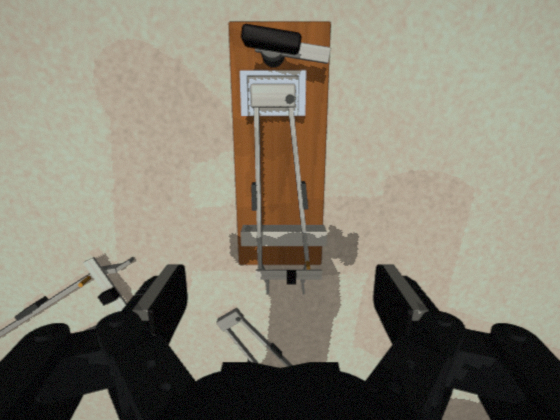

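Wrist view: the clamp bar is swung right off, pointing right at (315,52). The plates are at (254,195) and (304,195), and the marker is at (292,277). The pin is beside the cross bar near (308,260). Next I'll measure the plates, legs and marker.

```bash
python3 - <<'E'
from h import *
f=np.load("w3.npz"); im=f["im"]; d=f["d"]; cm=(camera_model("wrist"),f["R"],f["c"])
P=cloud(cm,d); hsv=cv2.cvtColor(im,cv2.COLOR_RGB2HSV); V=hsv[...,2]
def comp(k,z):
    n,l,st,ce=cv2.connectedComponentsWithStats(k.astype(np.uint8))
    for i in range(1,n):
        if st[i,4]>12:
            q=P[l==i]; print(st[i],ce[i].round(1),np.median(q,0).round(1),ray(cm,ce[i],z).round(1))
k=np.zeros(V.shape,bool); k[170:222,240:320]=1
k1=k&(P[...,2]>37)&(P[...,2]<50)
hd=np.radians(108.3); X=np.array([np.cos(hd),np.sin(hd)]); Y=np.array([-X[1],X[0]]); O=np.array([524.5,-37.5])
a=P[...,:2]-O; hx=a@X; hy=a@Y
print("top-surface rows in holder frame:")
for x0 in range(-60,75,10):
    m=(abs(hx-x0)<5)&(abs(hy)<45)&(P[...,2]>36)&(P[...,2]<50)&(d>0)
    y=hy[m]; lo=y[y<2]; hi=y[y>2]
    print(x0,m.sum(),*(np.percentile(t,[2,50,98]).round(1) if len(t) else None for t in(lo,hi)))
# rear block
m=(hx<-78)&(hx>-110)&(abs(hy)<35)&(P[...,2]>41)&(P[...,2]<48); print("block",hx[m].min(),hx[m].max(),hy[m].min(),hy[m].max())
# marker + crossbar
m=(hx>62)&(hx<100)&(abs(hy)<70)&(P[...,2]>43)&(d>0)
dark=(V<60); mk=m&dark&(P[...,2]>50)
print("marker",mk.sum(),hx[mk].mean(),np.percentile(hy[mk],[2,50,98]),np.median(P[mk][:,2]),)
cb=m&~dark; print("bar",np.percentile(hx[cb],[2,98]),np.percentile(hy[cb],[1,99]),np.median(P[cb][:,2]))
x=cv2.resize(im[150:300,220:350],None,fx=4,fy=4,interpolation=cv2.INTER_CUBIC); save("w3c",x)
E
```

```text
top-surface rows in holder frame:
-60 112 [-17.8 -15.9 -14. ] [15.3 17.9 19.9]
-50 93 [-17.9 -16.  -14.2] [17.1 18.9 20.9]
-40 88 [-17.4 -15.9 -14.4] [18.1 20.  21.9]
-30 95 [-17.7 -15.7 -14. ] [19.1 21.  22.9]
-20 100 [-17.9 -15.9 -14. ] [20.1 22.1 24. ]
-10 180 [-21.8 -18.  -14.2] [21.3 25.9 29.8]
0 180 [-22.2 -18.2 -14.5] [23.  27.  30.9]
10 152 [-22.4 -18.4 -14.7] [24.3 27.3 32. ]
20 84 [-18.1 -16.  -14.2] [25.4 27.4 29.5]
30 84 [-18.1 -16.1 -14.2] [26.5 28.5 30.7]
40 74 [-17.5 -15.9 -14.3] [27.8 29.8 31.9]
50 73 [-17.8 -16.2 -14.6] [28.8 30.9 33.1]
60 72 [-18.  -16.4 -14.8] [30.1 32.1 34.3]
70 82 [-18.3 -16.2 -14.3] [11.6 31.3 34.4]
block -102.29688449660976 -78.7998154350345 -20.491744842885996 18.600803928484805
marker 108 79.75380217965416 [12.52031196 16.54991293 20.5792453 ] 53.263155598065595
bar [67.48369909 86.4936812 ] [-20.14157044  46.83994624] 45.247158463723
```

View pics/w3c.png

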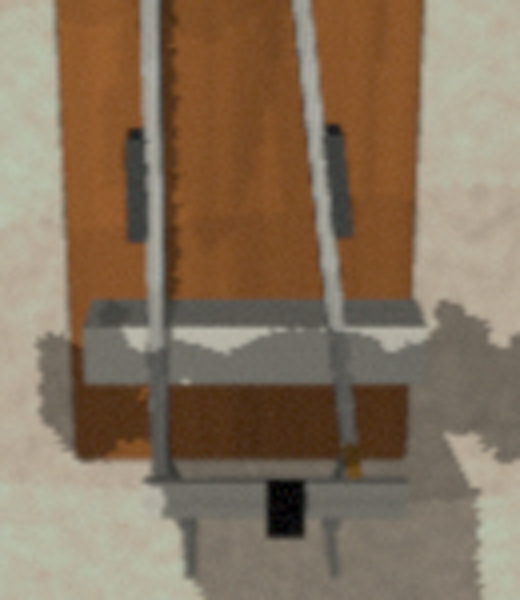

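Geometry agrees with the spec: plates at −22 and +31 (53.5 apart), legs at −16, block from −102. The grip centre is (520.4,-38.9). I'll descend and squeeze gently in steps.

>>> drive_tool([
  [[-1,1,2,-30,0.2],[-1,0,2,-30,0],[-1,0,0,-30,0],[-1,0,0,-30,0],[-1,0,0,-30,0],[-1,0,0,-20,0],[-1,0,0,-12,0],[-1,0,0,0,0],[-0.3,0,0,0,0],[-0.3,0,0,0,0],[-0.3,0,0,0,0],[-0.3,0,0,0,0],[-0.3,0,0,0,0],[-0.3,0,0,0,0]],
])

```text
clock: 8.33
position: [520.8, -39.0, 17.0]
ee_rot: [0.811, -0.585, 0.001, -0.001]
contact_force: [0.0, 0.3, -0.1]
gripper_width: 55.5
grasp_force: 0.1
```

>>> drive_tool([
  [[-0.25,0,0,0,0],[-0.2,0,0,0,0],[-0.15,0,0,0,0],[-0.1,0,0,0,0],[-0.1,0,0,0,0],[-0.1,0,0,0,0],[-0.1,0,0,0,0]],
])

```text
clock: 8.92
position: [522.4, -38.5, 18.2]
ee_rot: [0.812, -0.584, 0.002, -0.001]
contact_force: [-2.0, 0.8, 9.5]
gripper_width: 47.3
grasp_force: 12.8
```

>>> drive_tool([
  [[-0.1,0,0,2,0],[-0.1,0,0,3,0],[-0.1,0,0,5,0],[-0.1,0,0,8,0],[-0.1,0,0,10,0],[-0.1,0,0,10,0],[-0.1,0,0,10,0],[-0.1,0,0,10,0],[-0.1,0,0,10,0],[-0.1,0,0,10,0],[-0.1,0,0,10,0],[-0.1,0,0,7,0],[-0.1,0,0,5,0],[-0.1,0,0,2,0],[-0.1,0,0,0,0],[-0.1,0,0,0,0],[-0.1,0,0,0,0]],
])

```text
clock: 10.33
position: [520.0, -39.1, 117.7]
ee_rot: [0.811, -0.585, -0.001, 0.0]
contact_force: [0.5, -0.4, -1.3]
gripper_width: 46.8
grasp_force: 9.0
```

```bash
cat > m.py <<'E'
from h import *
import sys
n=sys.argv[1]
s=read_state(); cm=cam("wrist"); im,d=get_image("wrist"); save(n,im); np.savez(n,im=im,d=d,R=cm[1],c=cm[2])
Rt=Rot.from_quat(s["ee_rot"]).as_matrix(); T=np.array(s["position"])
P=(cloud(cm,d)-T)@Rt   # tool frame: y closing, z down
ok=(d>0)&(abs(P[...,1])<70)&(P[...,2]<20)&(P[...,2]>-45)&(abs(P[...,0])<130)
hsv=cv2.cvtColor(im,cv2.COLOR_RGB2HSV); V=hsv[...,2]
print(s["position"].round(1),s["gripper_width"],s["grasp_force"],s["contact_force"].round(1))
for name,k in (("dark",ok&(V<45)),("brass",ok&(cv2.inRange(hsv,(12,120,50),(32,255,255))>0))):
    nn,l,st,ce=cv2.connectedComponentsWithStats(k.astype(np.uint8))
    for i in range(1,nn):
        if st[i,4]>8: q=P[l==i]; print(name,st[i],ce[i].round(1),np.median(q,0).round(1),np.percentile(q[:,1],[2,98]).round(1))
E
python3 m.py w4
```

```text
[520.  -39.1 117.7] 46.82751560790514 8.989999107434414 [ 0.5 -0.4 -1.3]
dark [ 207  254   30   88 1251] [222.6 300.4] [  2.2 -24.4 -25.5] [-26.1 -19.6]
dark [ 325  254   28   88 1225] [337.2 297.9] [  3.3  22.7 -26.4] [18.3 24.4]
dark [351 265  37  37 426] [364. 285.] [  7.5  33.2 -26.8] [26.1 35.9]
dark [174 266  36  37 420] [195.6 285.8] [  7.5 -34.4 -27.5] [-37.3 -27.6]
dark [154 309  16   6  41] [162.8 311.4] [  7.1 -41.9 -43.9] [-44.9 -39.9]
dark [390 308  17   7  54] [396.1 311.7] [  7.3  40.1 -44.2] [37.9 43.5]
brass [310 149   1  18  18] [310.  157.5] [ 57.   11.5 -11. ] [11.3 11.7]
brass [311 202   1  21  21] [311. 212.] [ 33.6  12.5 -11. ] [12.3 12.7]
```

View pics/w4.png

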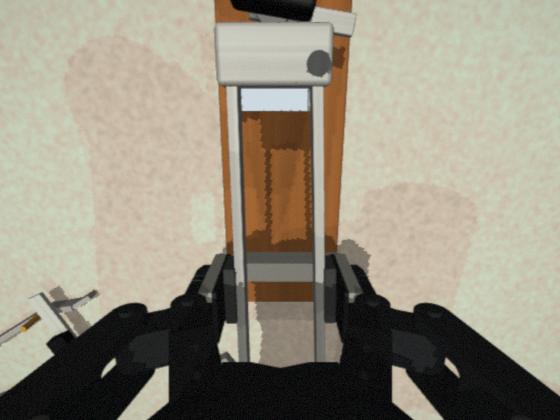

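Wrist view: the tweezers are lifted and level between the fingers, with legs nearly parallel, but the gripper body hides the pin and marker. I'll use the earlier w3 view for the pin–marker distance, the leg angle from w4 for the present squeeze, and the scene and top cameras as a check.

```bash
cat > legs.py <<'E'
from h import *
def legang(n,zr):
    f=np.load(n+".npz"); im=f["im"]; cm=(camera_model("wrist"),f["R"],f["c"]); P=cloud(cm,f["d"])
    hd=np.radians(108.3); X=np.array([np.cos(hd),np.sin(hd)]); Y=np.array([-X[1],X[0]])
    a=P[...,:2]-[524.5,-37.5]; hx=a@X; hy=a@Y; out=[]
    for lo,hi in((-24,0),(0,40)):
        xs=[];ys=[]
        for x0 in np.arange(-70,-16,3):
            m=(abs(hx-x0)<1.5)&(hy>lo)&(hy<hi)&(P[...,2]>zr[0])&(P[...,2]<zr[1])
            if m.sum()>5: xs.append(x0); ys.append((hy[m].min()+hy[m].max())/2)
        out.append(np.polyfit(xs,ys,1)); print(n,lo,len(xs),out[-1],np.std(ys-np.polyval(out[-1],xs)))
    dth=out[1][0]-out[0][0]; print("between legs",dth,"gap at -90",np.polyval(out[1],-90)-np.polyval(out[0],-90))
    return cm,im,P,hx,hy
if __name__=="__main__":
    cm,im,P,hx,hy=legang("w3",(36,48)); hsv=cv2.cvtColor(im,cv2.COLOR_RGB2HSV)
    hd=np.radians(108.3); X=np.array([np.cos(hd),np.sin(hd)]); Y=np.array([-X[1],X[0]])
    mk=np.zeros(hx.shape,bool); mk[260:290,275:305]=1; mk&=hsv[...,2]<60
    pn=np.zeros(hx.shape,bool); pn[252:278,300:316]=1; pn&=cv2.inRange(hsv,(12,110,50),(32,255,255))>0
    for nm,k,z in(("marker",mk,55),("pin",pn,55)):
        r,c=np.nonzero(k); print(nm,len(r),r.min(),r.max(),c.min(),c.max(),np.median(P[k],0))
        for rr in range(r.min(),r.max()+1):
            cc=c[r==rr]
            if len(cc): q=(ray(cm,[[cc.min()-.5,rr],[cc.max()+.5,rr]],z)[:,:2]-[524.5,-37.5]); print(rr,(q@X).round(1)[0],(q@Y).round(1),(q@Y).mean().round(2),hy[rr,cc].mean().round(1),P[rr,cc,2].mean().round(1))
    legang("w4",(136,150))
    for n in("scene","top"):
        cm=cam(n); i2,d=get_image(n); np.savez(n+"2",im=i2,d=d)
        p=np.array([524.5,-37.5,140])+np.r_[75*X+15*Y,10]; q=cm[0]; x=np.array(q["R"])@p+np.array(q["t"]); u,v=int(q["fx"]*x[0]/x[2]+q["cx"]),int(q["fy"]*x[1]/x[2]+q["cy"]); print(n,u,v,x[2])
        save(n+"2c",cv2.resize(i2[v-37:v+38,u-45:u+45],None,fx=8 if n=="scene" else 8,fy=8,interpolation=cv2.INTER_CUBIC))
E
python3 legs.py
```

```text
w3 -24 18 [-2.47375064e-03 -1.59532745e+01] 0.10511479864926088
w3 0 18 [ 0.11901323 24.83372434] 0.14518491565915675
between legs 0.12148697602187895 gap at -90 29.85317101863815
marker 126 270 283 287 295 [484.00920382  32.08309786  53.06004391]
270 70.5 [12.  20.9] 16.42 16.7 46.9
271 71.6 [12.  20.9] 16.42 16.6 49.4
272 72.7 [12.  20.9] 16.43 16.6 51.6
273 73.8 [12.  20.9] 16.44 16.5 53.1
274 74.9 [12.  20.9] 16.44 16.5 53.2
275 76.0 [12.  20.9] 16.45 16.5 53.5
276 77.1 [12.  20.9] 16.46 16.5 53.2
277 78.2 [12.  20.9] 16.46 15.5 85.0
278 79.3 [12. 21.] 16.47 16.5 53.2
279 80.4 [12. 21.] 16.48 16.5 53.2
280 81.5 [12. 21.] 16.48 16.5 53.4
281 82.6 [12. 21.] 16.49 16.6 53.2
282 83.8 [12. 21.] 16.5 16.6 53.0
283 84.9 [12. 21.] 16.5 16.6 53.5
pin 175 252 269 300 315 [464.51992962  25.83895602   6.32612348]
252 51.2 [24.5 40.1] 32.3 37.5 6.6
253 52.2 [24.6 40.1] 32.33 37.6 6.1
254 53.3 [24.6 40.1] 32.35 37.0 6.0
255 54.3 [24.6 40.2] 32.37 37.6 6.1
256 55.4 [24.6 40.2] 32.39 37.7 6.3
257 56.5 [24.6 40.2] 32.42 37.7 6.3
258 57.5 [24.6 40.2] 32.44 37.2 8.2
259 58.6 [24.6 40.3] 32.46 37.2 6.0
260 59.7 [24.7 40.3] 32.48 37.4 6.3
261 60.7 [24.7 40.3] 32.51 36.6 13.3
262 61.8 [24.7 40.4] 32.53 36.2 15.5
263 62.9 [24.7 40.4] 32.55 36.4 16.7
264 64.0 [24.7 40.4] 32.57 37.8 16.8
265 65.1 [30.6 34.6] 32.6 33.0 51.1
266 66.2 [30.7 34.6] 32.62 32.9 51.8
267 67.3 [31.7 34.6] 33.13 33.3 52.8
268 68.3 [31.7 34.6] 33.16 33.4 52.8
269 69.4 [31.7 34.7] 33.18 33.3 53.3
w4 -24 18 [ 4.00833933e-03 -1.30620464e+01] 0.06690611550111339
w4 0 18 [ 0.0441361  20.58707677] 0.03436867484940837
between legs 0.04012775622993222 gap at -90 30.03762508052109
scene 294 192 1327.1337955580657
top 261 222 1311.733967756256
```

View pics/scene2c.png

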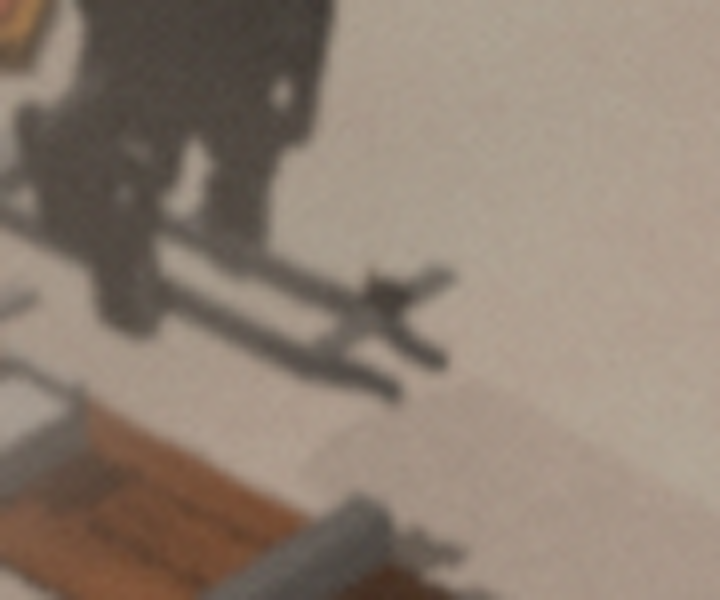

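View pics/top2c.png

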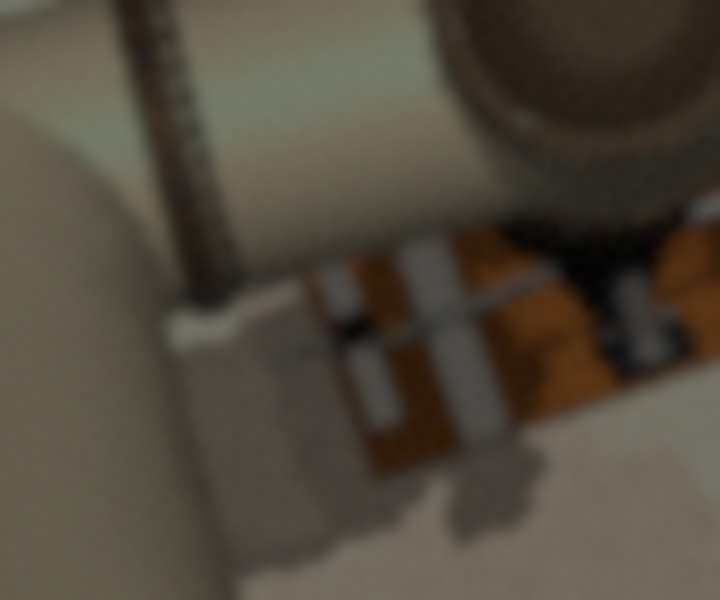

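Top view: the marker is at crop (350,328) and the moving leg comes in nearly in line with it at (420,320). In the scene view the marker is at (385,295), too coarse to separate the pin from it. By numbers: the pin rested 16.5 mm from the marker and the leg has turned 0.081 rad (12.9 mm), so about 3.6 mm remains. That means a width of about 44.8 mm, or closure −0.055.

>>> drive_tool([
  [[-0.09,0,0,0,0],[-0.08,0,0,0,0],[-0.07,0,0,0,0],[-0.06,0,0,0,0],[-0.055,0,0,0,0],[-0.055,0,0,0,0],[-0.055,0,0,0,0],[-0.055,0,0,0,0]],
])

```text
clock: 11.15
position: [520.5, -39.1, 118.3]
ee_rot: [0.811, -0.585, 0.0, -0.0]
contact_force: [0.1, -0.9, -1.3]
gripper_width: 45.3
grasp_force: 10.5
```

```bash
python3 m.py w5 | head -1; python3 - <<'E'
from legs import *
legang("w5",(134,150))
hd=np.radians(108.3); X=np.array([np.cos(hd),np.sin(hd)]); Y=np.array([-X[1],X[0]])
cm=cam("top"); im,d=get_image("top"); np.savez("top3",im=im,d=d)
P=cloud(cm,d); hsv=cv2.cvtColor(im,cv2.COLOR_RGB2HSV)
for z in (155,):
    v,u=np.indices(d.shape); G=ray(cm,np.c_[u.ravel(),v.ravel()],z).reshape(420,560,3)
    a=G[...,:2]-[524.5,-37.5]; hx=a@X; hy=a@Y
    mk=(hx>68)&(hx<95)&(hy>-15)&(hy<50)&(P[...,2]>140)&(hsv[...,2]<45)
    w=60-np.minimum(hsv[...,2],60.)
    print("marker",mk.sum(),hx[mk].mean(),np.average(hy[mk],weights=w[mk]))
    br=(hx>35)&(hx<75)&(hy>-15)&(hy<50)&(P[...,2]>135)
    for x0 in range(35,75,4):
        m=br&(abs(hx-x0)<2); print(x0,m.sum(),[(round(float(hy[p]),1),im[p].tolist(),round(float(P[p][2]))) for p in map(tuple,np.argwhere(m))][:7])
E
```

```text
[520.5 -39.1 118.3] 45.333343969260525 10.466986298561096 [ 0.1 -0.9 -1.3]
w5 -24 18 [ 4.76886971e-03 -1.26794697e+01] 0.06008087702213831
w5 0 18 [ 0.03018119 19.41974727] 0.05872002442984863
between legs 0.025412322720020412 gap at -90 29.812107914074367
marker 21 80.21212446971234 23.278290217544704
35 10 [(-15.0, [92, 85, 71], 445), (-12.6, [89, 82, 68], 439), (-9.3, [83, 76, 63], 437), (-6.9, [78, 71, 60], 436), (-4.5, [70, 65, 54], 433), (-1.2, [61, 56, 46], 431), (1.2, [55, 49, 41], 424)]
39 14 [(-13.4, [90, 83, 69], 445), (-11.0, [86, 80, 66], 444), (-10.2, [84, 78, 64], 1451), (-8.6, [80, 74, 61], 438), (-7.7, [79, 72, 60], 437), (-5.3, [72, 66, 56], 434), (-2.9, [65, 60, 49], 434)]
43 16 [(-14.3, [91, 84, 70], 442), (-12.7, [88, 82, 68], 438), (-11.8, [86, 79, 65], 440), (-9.4, [81, 74, 63], 438), (-7.0, [75, 69, 57], 437), (-6.2, [75, 69, 57], 439), (-4.6, [69, 64, 53], 435)]
47 14 [(-13.5, [89, 82, 70], 447), (-11.1, [85, 78, 65], 436), (-10.3, [83, 76, 64], 442), (-8.7, [80, 74, 62], 436), (-7.9, [78, 71, 59], 435), (-5.5, [71, 66, 55], 436), (-3.1, [63, 57, 47], 431)]
5
[... 492 characters left out ...]
7, [80, 73, 61], 437), (-7.3, [71, 67, 55], 434), (-6.4, [73, 66, 55], 430), (-4.9, [65, 60, 49], 431)]
63 14 [(-13.8, [88, 81, 68], 437), (-11.4, [82, 74, 62], 441), (-10.5, [81, 74, 63], 438), (-9.0, [74, 68, 57], 437), (-8.1, [75, 68, 57], 437), (-5.7, [69, 64, 52], 436), (-3.3, [61, 56, 46], 431)]
67 14 [(-14.6, [88, 81, 68], 441), (-13.1, [85, 78, 65], 440), (-12.2, [84, 76, 64], 439), (-9.8, [79, 73, 60], 438), (-7.4, [72, 67, 57], 433), (-6.6, [70, 65, 54], 434), (-5.0, [65, 59, 48], 430)]
71 16 [(-13.9, [84, 78, 64], 440), (-11.5, [81, 74, 63], 440), (-10.7, [79, 73, 61], 436), (-9.1, [76, 70, 59], 435), (-8.3, [74, 69, 57], 436), (-5.9, [67, 61, 52], 432), (-3.5, [60, 55, 45], 428)]
```

>>> drive_tool([
  [[-0.045,0,0,0,0],[-0.035,0,0,0,0],[-0.03,0,0,0,0],[-0.03,0,0,0,0],[-0.03,0,0,0,0],[-0.03,0,0,0,0],[-0.03,0,0,0,0],[-0.03,0,0,0,0]],
])

```text
clock: 11.92
position: [520.5, -39.1, 118.3]
ee_rot: [0.811, -0.585, 0.0, -0.0]
contact_force: [-0.0, 1.0, -0.5]
gripper_width: 44.0
grasp_force: 11.3
```

```bash
python3 m.py w6 | head -1; python3 - <<'E'
from legs import *
legang("w6",(134,150))
hd=np.radians(108.3); X=np.array([np.cos(hd),np.sin(hd)]); Y=np.array([-X[1],X[0]])
# scene camera: marker (dark) and pin near expected place, rays onto z=154
cm=cam("scene"); im,d=get_image("scene"); hsv=cv2.cvtColor(im,cv2.COLOR_RGB2HSV)
v,u=np.indices(d.shape); a=ray(cm,np.c_[u.ravel(),v.ravel()],154).reshape(420,560,3)[...,:2]-[524.5,-37.5]; hx=a@X; hy=a@Y
m=(abs(hx-74)<22)&(abs(hy-18)<22)
for r in range(np.argwhere(m)[:,0].min(),np.argwhere(m)[:,0].max()+1):
    c=np.nonzero(m[r])[0]; k=[(int(x),hx[r,x].round(),hy[r,x].round(),im[r,x].tolist()) for x in c if hsv[r,x,2]<60 or (8<hsv[r,x,0]<32 and hsv[r,x,1]>95)]
    if k: print(r,k)
print(read_state()["joint_vel"].round(3))
E
```

```text
[520.5 -39.1 118.3] 44.00419976707351 11.298652589321136 [-0.   1.  -0.5]
w6 -24 18 [ 8.83381390e-03 -1.20670056e+01] 0.06438484171922264
w6 0 18 [ 0.02254876 19.03905684] 0.07310337269899643
between legs 0.01371494354961165 gap at -90 29.871717473448648
[-0.001 -0.    -0.002 -0.    -0.002  0.002]
```

>>> drive_tool([
  [[-0.035,0,0,0,0],[-0.04,0,0,0,0],[-0.04,0,0,0,0],[-0.04,0,0,0,0],[-0.04,0,0,0,0],[-0.04,0,0,0,0],[-0.04,0,0,0,0],[-0.04,0,0,0,0]],
])

```text
clock: 12.68
position: [520.5, -39.1, 118.3]
ee_rot: [0.811, -0.585, 0.0, 0.0]
contact_force: [-0.6, 0.8, -1.2]
gripper_width: 44.5
grasp_force: 11.1
```

```bash
python3 m.py w7 | head -1; python3 - <<'E'
from legs import *
cm,im,P,hx,hy=legang("w7",(134,150))
m=(P[...,2]>80)&(abs(hx+90)<12)&(abs(hy-3)<20); print("block z",np.median(P[m][:,2]))
E
```

```text
[520.5 -39.1 118.3] 44.49114547114365 11.077736020088196 [-0.6  0.8 -1.2]
w7 -24 18 [ 7.17919997e-03 -1.22407538e+01] 0.06269972037354382
w7 0 18 [ 0.02538407 19.18061627] 0.07680690635201035
between legs 0.01820487160451184 gap at -90 29.78293159049387
block z 141.60617286604275
```

Pin to fixed leg is now 32.7 mm against 32.6 mm for the marker. The rear block's top is at 142 mm, so the tweezers are about 100 mm up and level. Handing in.

```bash
python3 -c "
from bench import *
print(job_done())"
```

```text
the job is handed in; nothing more can be done
None
```

I've handed the job in, with no verdict returned: the clamp is open at about 1.4 rad and the tweezers are held level, about 10 cm up and steady. The pin works out to within about 1 mm of the marker's middle, from leg angles because the gripper hid both from the wrist camera.

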